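# Set up the quail-chick pen

### The arm

A 6-joint arm with a two-finger parallel gripper is mounted at the origin on the work surface. World frame = base frame: x ahead of the robot, y to its left, z up, the work surface at z = 0. Lengths are in mm, angles in rad, forces in N, time in s.
With the tool pointing down it reaches from about 400 to 925 mm from the base axis. Payload 12.5 kg.
Tool frame: the origin (TCP) lies between the finger pads; the fingertips stand 11 mm ahead of it and the grasp point (between the pads) lies 8 mm behind it (env.tip_extent is the distance from the TCP to the fingertips, in mm); x points along the fingers, z is the direction in which the jaws open and shut, and the axes are right-handed (so a half turn about x gives the same grasp; the last joint's range is limited). The gripper opens to 95 mm and grips with 3 to 60 N. Pads are 20 mm wide; open, the fingers measure 119 mm over their backs; the gripper's body (75 mm by 180 mm) begins 59 mm behind the grasp point.
Start: joints at [1.224, 0.491, 1.559, -0, 1.092, -0.106], TCP at [149.031, 606.989, 225.661] pointing down, gripper open.
Joint ranges: [-3.1, 3.1], [-0.84, 2.19], [0.05, 2.79], [-1.13, 4.28], [0.06, 2.93], [-2.69, 2.69]. Speed limits (rad/s): [2.22, 2.22, 2.79, 3.14, 3.14, 3.14].

### API

Orientations are given as [roll, pitch, yaw] about the fixed x, y, z axes, in that order (R = Rz(yaw) Ry(pitch) Rx(roll)).
In Python, from cell import status, imaging, env gives the robot as it stands. The module is installed in compiled form; this text tells all that it offers.
- The arm moves only by the tool apply_moves, never from a script. Its argument "increments" is a list of rows, each a list of 5 numbers: the closure, from 0 (fully open) to 1 (shut), then the shift along the tool's x, y, z in mm, then the turn about the tool's x in degrees. A call has 1 to 10 rows; each row shifts and turns the commanded pose from where the row before left it, along the tool's axes as they then stand; what a row does not reach is not made up. A row lasts 1/10 s, in which the tool goes at most 50 mm and 8.59 degrees, less where a joint would pass 70% of its speed; a pose out of reach is approached as far as the arm can. A call with a gripper value outside its range is refused whole. The fingers move at their own pace and stop on an object; the grip force is fixed at half the most. Time passes only in rows, so rows that do not move let the fingers close. It gives the time, the measured TCP pose, the force and the opening at its end, in the units of the state.
- status.state(): the state, without advancing time (a new reading comes with each control period).
- imaging.read_camera(name): name is "scene" or "top" or "wrist"; returns a dict with "pixels" (384x512x3 uint8, red, green, blue), "fovy" (degrees; the focal length in pixels is half the picture's height over the tangent of half this angle, whatever the lens; pixels are square), "cx", "cy" (the principal point, pixels), "distortion" ([k1, k2, p1, p2, k3] as OpenCV has them; the pictures are not rectified), "R" (3x3) and "t" (3): a world point X has camera coordinates R X + t. Camera axes: x right, y down, z forward; pixel columns grow to the right and rows downward; lengths in mm; the calibration is good to about 2 mm. A picture is of the moment at which its call begins. There is no depth.
- env.job_done(): hands the job in, once; it reports no verdict.
The state is a dict: "t": time; "joints": joint angles; "qvel": joint speeds; "tau": joint torques, N m; "eef_pos": TCP position; "tcp_rot": TCP orientation; "ft_force": force on the tool from outside, world axes, zero at the start; "moment": the same for the moment, N m; "opening": opening from 0.0 (shut) to 1.0 (fully open).
Only numpy, scipy, OpenCV 4.12 (cv2) and the standard library are available. Lean on these libraries where they do the work, as an engineer would, in place of code of your own. Each camera call takes 0.05 s, during which the arm holds its last target. There are 200 camera calls.

### The job

Get the quail-chick pen ready for the class: stand every washed piece on the green draining mat upright on the pen's floor, hang the gate so that both knuckles are fully down on their hinge pins and swing it shut against its stop, and check the feeder by pressing its treadle right down to its stop, holding it there a moment and letting it come back up. These may be done in any order; leave the mug and the glass jar where they stand.

Things in the scene. Friction and masses are not known exactly. Their poses are not given: they have to be found in the camera images.
- pen: Open-topped plywood pen on the left, fixed; origin at its underside's centre on the table, x away from the robot, y left, z up. Inside 300 mm (x) by 280 mm (y); floor's upper face 10 mm, wall tops 100 mm, gate posts 129 mm above the table; walls 12 mm thick. The gateway is in the right (-y) wall: hinge axis at x +90, y -146 mm, latch post's face at x -58 mm.
- pin_low (a point): Foot of the lower hinge pin, on its shoulder's upper face, 24 mm above the table: an upright steel pin 7 mm thick, 16 mm tall (the top 6 mm tapers to 3 mm), carried by a bracket from the post on the pen's +x side. Axes as the pen's.
- pin_high (a point): Foot of the upper hinge pin, just like the lower and exactly 68 mm above it on the same upright axis. Its bracket is 8 mm deep, so 60 mm is free between the lower shoulder and that bracket: the gate comes in from the side just above pin height, then goes down.
- gate_stop (a point): Where the middle of the gate's free end lies when the gate hangs shut against the stop strip inside the latch post. The gate swings outwards, to about 90 degrees. A steel keeper on the latch post overhangs the shut gate's free corner (13 mm above it, 10 mm along it), so the gate must be hung while open and then swung shut.
- gate_centre (a point): Centre of the gate: loose plywood panel 130 mm long (x), 12 thick (y), 92 high (z up), 0.16-0.26 kg, gripped by its top edge. It starts upright in a draining rack (base 14 mm high, two pairs of 36 mm pegs, 42 mm either side of the middle), hinge end (+x) to the left. Hung and shut, its axes agree with the pen's; at +90 degrees of yaw from the pen's it is fully open.
- knuckle_low (a point): Centre of the lower mouth of the gate's lower knuckle: an upright steel tube, 20 mm outside, 9.4 mm bore, 16 mm tall, 79 mm from the gate's centre along its +x, 42 mm below the gate's centre. It meets pin_low's point when hung.
- knuckle_high (a point): The same of the upper knuckle, 68 mm above the lower one (26 mm above the gate's centre). It meets pin_high's point when hung.
- gate_end (a point): Middle of the gate's free end face, 65 mm from the gate's centre along its -x.
- treadle_pad (a point): Middle of the tread, on top of the feeder's steel treadle plate (74 mm long, 88 wide), 58 mm from its hinge. The feeder, fixed in the pen's far left corner, is a metal hopper 135 mm tall, 110 wide, 83 mm behind the pad, on a 24 mm base that ends 20 mm before the pad. At rest the plate slopes up 0.30 rad towards the robot; on its stop it is level, 43 mm above the table. y axis as the pen's.
- treadle (a joint): Angle of the treadle, rad: 0 at rest (up), 0.30 down on its stop. A spring brings it back; about 6 to 8 N at the pad takes it to the stop. The trough's lid opens with it.
- drinker_centre (a point): Centre of the drinker, 54 mm above its foot: grey dish 80 mm across and 18 tall with a white upright jar 54 mm across on it, 108 mm tall in all, straight up to 93 mm. 0.11-0.18 kg. Starts on the green draining mat (3 mm thick) on the right, or is absent.
- hut_centre (a point): Centre of the nest hut, 41 mm above its foot: wooden box 84 mm long (x), 58 wide (y), 82 tall, flat roof, open below and towards -x. 0.11-0.18 kg. Starts on the mat or is absent.
- perch_centre (a point): Centre of the perch, 37.5 mm above its foot: wooden base 84 by 56 by 12 mm, two posts 68 mm apart and a round bar 14 mm thick along its x, the bar's middle 68 mm above the foot. 0.1-0.16 kg. Starts on the mat or is absent.
- grit_box_centre (a point): Centre of the grit box's body, 46 mm above its foot: metal box 42 mm along x, 50 along y, 94 tall, with a low trough (24 mm deep, 24 tall) along its -x side. 0.12-0.2 kg. Starts on the mat or is absent.
- mug: White mug, 76 mm wide, 90 tall, beyond the work on the right; origin at its underside. Not part of the job.
- jar: Glass jar, 68 mm wide, 100 tall, beyond the work on the right; origin at its underside. Not part of the job.

How it is judged (in metres and radians):
On the way:
1. the feeder's treadle is pressed down to its stop and held there a moment (value of joint treadle above 0.275 rad), for 0.3 s.
At the end, for the whole second after the job is handed in: Every piece present stands upright (0.15 rad) on the pen's floor (height within 8 mm), inside the walls; each gate knuckle within 5 mm of its seat on its pin; the gate's free end within 10 mm of shut; treadle back up (below 0.04 rad) (x of drinker_centre in the frame of pen between -0.15 and 0.15 m and y of drinker_centre in the frame of pen between -0.14 and 0.14 m and z of drinker_centre in the frame of pen between 0.056 and 0.072 m and angle between each of drinker_centre, hut_centre, perch_centre, grit_box_centre's own z axis and vertical below 0.15 rad and x of hut_centre in the frame of pen between -0.15 and 0.15 m and y of hut_centre in the frame of pen between -0.14 and 0.14 m and z of hut_centre in the frame of pen between 0.043 and 0.059 m and x of perch_centre in the frame of pen between -0.15 and 0.15 m and y of perch_centre in the frame of pen between -0.14 and 0.14 m and z of perch_centre in the frame of pen between 0.0395 and 0.0555 m and x of grit_box_centre in the frame of pen between -0.15 and 0.15 m and y of grit_box_centre in the frame of pen between -0.14 and 0.14 m and z of grit_box_centre in the frame of pen between 0.048 and 0.064 m and distance between knuckle_low and pin_low below 0.005 m and distance between knuckle_high and pin_high below 0.005 m and horizontal distance between gate_end and gate_stop below 0.01 m and value of joint treadle below 0.04 rad); the robot touches nothing.
It fails at once if the mug or the jar is disturbed (moved more than 30 mm) (distance of any of mug, jar from where it was at the start of the episode above 0.03 m).
Of drinker, hut, perch, grit_box only 3 to 4 are there at a start; the rules pass over those that are not, and their reading is None.
At some moment in a run one of drinker, perch may be knocked a few centimetres aside while the robot is not near it.
It also fails if it takes over 210 s, if anything falls off the work surface, if the arm or the gripper's body presses on something with over 40 N, if the wrist force passes 120 N, or if a joint passes its speed limit or range.

## Working session

There is one attempt and no reset: what is moved stays moved. The work goes in short steps, Python scripts to look and compute and a tool call to move; the robot and the scene stay as the last step left them, time stands still between calls to the robot, and variables do not carry over. Pictures are saved under pics/ and viewed, about 12 in all and at most 16, crops included, and the job is handed in when it is done.

Besides the shell and the picture viewer there is one more tool, called after "Emit:" as a command line: name --pt "numbers of a row" for each row, then --argument value for the rest. apply_moves: Moves the arm, as the interface text tells. Its arguments: {"type":"object","properties":{"increments":{"type":"array"}},"required":["increments"]}

```bash
mkdir -p pics; cat > h.py <<'E'
import numpy as np, cv2
from cell import status, imaging, env
def cam(n):
    c=imaging.read_camera(n); p=c["pixels"]; f=p.shape[0]/2/np.tan(np.radians(c["fovy"])/2)
    K=np.array([[f,0,c["cx"]],[0,f,c["cy"]],[0,0,1]]); return p,K,np.array(c["distortion"],float),np.array(c["R"]),np.array(c["t"],float)
def proj(C,X):
    _,K,d,R,t=C; return cv2.projectPoints(np.array(X,float).reshape(-1,3),cv2.Rodrigues(R)[0],t,K,d)[0].reshape(-1,2)
def at(C,uv,z):
    _,K,d,R,t=C; n=cv2.undistortPoints(np.array(uv,float).reshape(-1,1,2),K,d).reshape(-1,2)
    r=np.c_[n,np.ones(len(n))]@R; o=-R.T@t; z=np.broadcast_to(z,len(n)); return o+r*((z-o[2])/r[:,2])[:,None]
def save(p,n,s=1.5): cv2.imwrite("pics/"+n,cv2.resize(p[...,::-1],None,fx=s,fy=s,interpolation=cv2.INTER_CUBIC))
E
python3 - <<'E'
from h import *
import pickle
D={}
for n in("scene","top"):
    C=cam(n);D[n]=C;save(C[0],n+"0.png");print(n,np.round(-C[3].T@C[4]),C[1][0,0],C[2])
pickle.dump(D,open("c0.pkl","wb"))
print(status.state())
E
```

```text
scene [1399. -139.  601.] 379.7999178964603 [-0.09677788  0.          0.          0.          0.        ]
top [478. -59. 968.] 377.4915344927472 [-0.09043771  0.          0.          0.          0.        ]
{'t': 0.1, 'joints': array([ 1.22437101e+00,  4.91503356e-01,  1.55937758e+00,  2.73364774e-06,
        1.09167591e+00, -1.05575763e-01]), 'qvel': array([ 4.24229298e-04,  6.18128746e-04, -6.22739245e-04, -2.79956487e-05,
        3.66859951e-04,  2.52887340e-05]), 'tau': array([ 2.81966655e-03, -6.13618326e+01, -2.58604145e+01,  6.93562254e-02,
        4.70405747e-02, -3.66894687e-05]), 'eef_pos': array([148.97683423, 606.78722703, 225.12140312]), 'tcp_rot': array([ 3.03350224,  1.56983213, -1.91973756]), 'ft_force': array([-0.63355837, -0.26624354,  0.53362092]), 'moment': array([-0.02691886,  0.0144467 ,  0.00596977]), 'opening': 1.0034624314694804}
```

View pics/scene0.png

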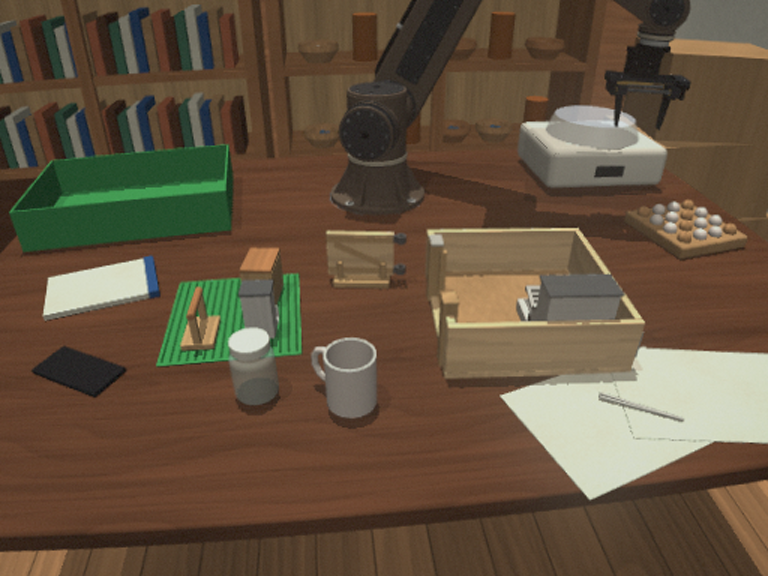

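View pics/top0.png

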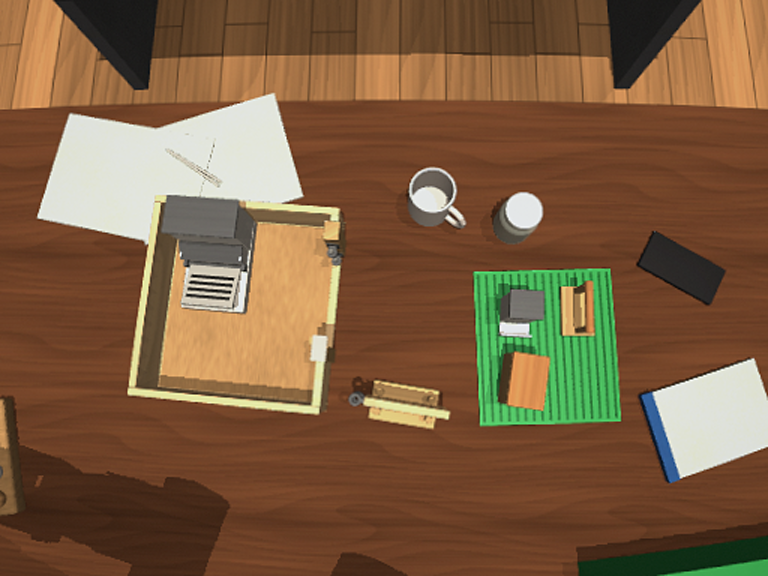

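```bash
cat > m.py <<'E'
from h import *
import pickle
D=pickle.load(open("c0.pkl","rb"));C=D["top"]
def fit(px,model,z):
    P=at(C,np.array(px)/1.5,z)[:,:2];M=np.array(model,float)
    m=M.mean(0);p=P.mean(0);a=M-m;b=P-p
    th=np.arctan2((a[:,0]*b[:,1]-a[:,1]*b[:,0]).sum(),(a*b).sum());R=np.array([[np.cos(th),-np.sin(th)],[np.sin(th),np.cos(th)]])
    t=p-R@m;print(np.round(t,1),round(np.degrees(th),2),"res",np.round(M@R.T+t-P,1).tolist());return np.r_[t,th]
pen=fit([(128,394),(320,413),(341,208),(155,197)],[(-162,152),(-162,-152),(162,-152),(162,152)],100)
print('mid of gate top', at(C,np.array([(364,400),(449,414),(355,399)])/1.5,[106,106,98]))
print('hut');hut=fit([(511,351),(549,355),(545,410),(502,402)],[(42,29),(42,-29),(-42,-29),(-42,29)],85)
print('grit');g=fit([(511,290),(544,290),(544,319),(510,319)],[(21,25),(21,-25),(-21,-25),(-21,25)],97)
print('perch');p=at(C,np.array([(590,284),(590,331),(563,287),(563,335)])/1.5,[78,78,15,15]);print(p)
print('mat',at(C,np.array([(474,272),(610,269),(620,421),(482,425)])/1.5,3))
E
python3 m.py
python3 - <<'E'
from m import *
im=C[0]
a=cv2.resize(im[125:290,85:305,::-1],None,fx=3.6,fy=3.6,interpolation=cv2.INTER_CUBIC);cv2.imwrite("pics/a.png",a)
a=cv2.resize(im[175:290,310:420,::-1],None,fx=5,fy=5,interpolation=cv2.INTER_CUBIC);cv2.imwrite("pics/b.png",a)
E
```

```text
[582.9 191.4] -4.11 res [[-2.3, -0.2], [-2.2, -0.6], [1.1, 1.5], [3.4, -0.7]]
mid of gate top [[ 433.43097126  -14.68269614  106.        ]
 [ 414.13300699 -142.17973968  106.        ]
 [ 434.32916135   -0.57552368   98.        ]]
hut
[ 466.  -264.6] -8.05 res [[2.1, -1.0], [-0.2, 0.8], [1.0, 4.5], [-2.8, -4.3]]
grit
[ 581.1 -264.8] -0.75 res [[-1.1, -0.1], [-2.1, 1.4], [1.1, 0.7], [2.1, -2.0]]
perch
[[ 616.90829174 -371.03416804   78.        ]
 [ 541.91331158 -368.15252921   78.        ]
 [ 621.20616105 -346.27329776   15.        ]
 [ 539.47968742 -343.68957751   15.        ]]
mat [[ 647.96092563 -196.21330065    3.        ]
 [ 655.33880897 -433.89442662    3.        ]
 [ 395.58449084 -441.26317636    3.        ]
 [ 388.77466736 -207.33540633    3.        ]]
[582.9 191.4] -4.11 res [[-2.3, -0.2], [-2.2, -0.6], [1.1, 1.5], [3.4, -0.7]]
mid of gate top [[ 433.43097126  -14.68269614  106.        ]
 [ 414.13300699 -142.17973968  106.        ]
 [ 434.32916135   -0.57552368   98.        ]]
hut
[ 466.  -264.6] -8.05 res [[2.1, -1.0], [-0.2, 0.8], [1.0, 4.5], [-2.8, -4.3]]
grit
[ 581.1 -264.8] -0.75 res [[-1.1, -0.1], [-2.1, 1.4], [1.1, 0.7], [2.1, -2.0]]
perch
[[ 616.90829174 -371.03416804   78.        ]
 [ 541.91331158 -368.15252921   78.        ]
 [ 621.20616105 -346.27329776   15.        ]
 [ 539.47968742 -343.68957751   15.        ]]
mat [[ 647.96092563 -196.21330065    3.        ]
 [ 655.33880897 -433.89442662    3.        ]
 [ 395.58449084 -441.26317636    3.        ]
 [ 388.77466736 -207.33540633    3.        ]]
```

View pics/a.png

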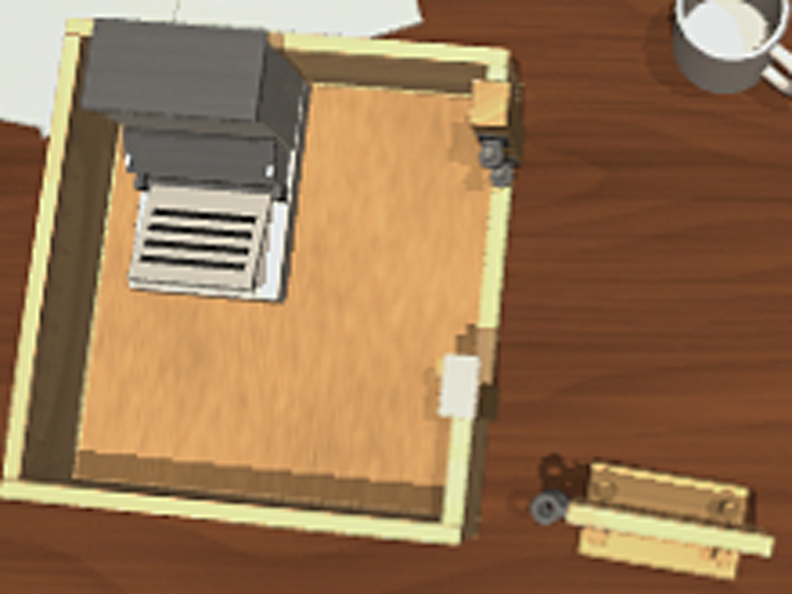

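View pics/b.png

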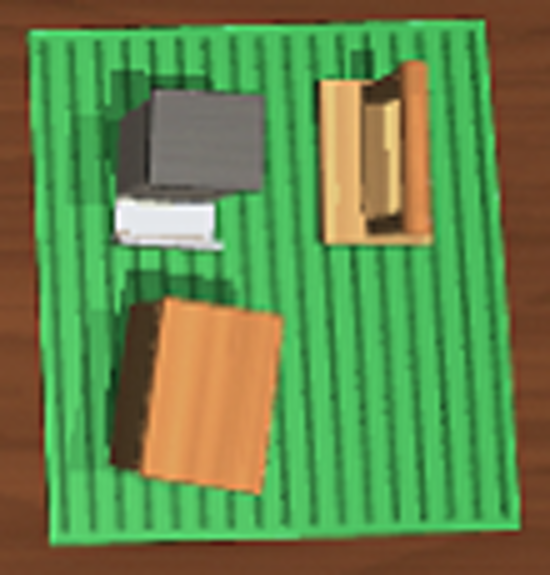

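```bash
cat > m2.py <<'E'
from h import *
import pickle
D=pickle.load(open("c0.pkl","rb"));C=D["top"]
A=lambda u:(np.array(u,float)+.5)/3.6-.5+[85,125]
B=lambda u:(np.array(u,float)+.5)/5-.5+[310,175]
def fit(P,model):
    P=P[:,:2];M=np.array(model,float);m=M.mean(0);p=P.mean(0);a=M-m;b=P-p
    th=np.arctan2((a[:,0]*b[:,1]-a[:,1]*b[:,0]).sum(),(a*b).sum());R=np.array([[np.cos(th),-np.sin(th)],[np.sin(th),np.cos(th)]])
    t=p-R@m;print(np.round(t,1),round(np.degrees(th),2),"res",np.round(M@R.T+t-P,1).tolist());return np.r_[t,th]
def pt(f,x,y): c,s=np.cos(f[2]),np.sin(f[2]);return np.round([f[0]+c*x-s*y,f[1]+s*x+c*y],1)
if __name__=="__main__":
    pen=fit(at(C,A([(2,490),(460,544),(511,50),(68,20)]),100),[(-162,152),(-162,-152),(162,-152),(162,152)])
    print("hinge",pt(pen,90,-146),"seen pins",np.round(at(C,A([(491,148),(503,174)]),[108,40]),1).tolist(),"stop",pt(pen,-54,-146))
    print("gate",np.round(at(C,A([(567,511),(772,546),(549,507)]),[106,106,102]),1).tolist())
    print("treadle front",np.round(at(C,A([(130,285),(252,293),(150,187),(270,190)]),[65,65,43,43]),1).tolist())
    fit(at(C,B([(165,297),(284,316),(260,494),(141,474)]),85),[(42,29),(42,-29),(-42,-29),(-42,29)])
    fit(at(C,B([(153,90),(265,95),(262,190),(150,192)]),97),[(21,25),(21,-25),(-21,-25),(-21,25)])
    fit(at(C,B([(320,80),(324,243),(432,243)]),[15,15,15]),[(42,28),(-42,28),(-42,-28)])
    print(np.round(at(C,B([(415,62),(418,238)]),75),1).tolist())
    from scipy.spatial.transform import Rotation as T
    s=status.state();print(T.from_euler("xyz",s["tcp_rot"]).as_matrix().round(3))
E
python3 m2.py
```

```text
[584.6 192.5] -4.53 res [[-3.9, 1.4], [-0.6, -0.4], [1.2, -0.3], [3.2, -0.7]]
hinge [662.7  39.8] seen pins [[664.8, 39.2, 108.0], [661.1, 38.1, 40.0]] stop [519.2  51.2]
gate [[433.6, -13.5, 106.0], [413.5, -141.6, 106.0], [435.7, -1.9, 102.0]]
treadle front [[578.0, 289.8, 65.0], [573.4, 204.4, 65.0], [650.1, 288.0, 43.0], [648.3, 201.5, 43.0]]
[ 464.6 -266.7] -8.83 res [[0.9, 0.7], [0.5, -1.0], [-0.7, -1.0], [-0.7, 1.3]]
[ 581.2 -263.9] -1.52 res [[-2.3, -0.5], [-1.7, 1.9], [0.7, 0.4], [3.3, -1.8]]
[ 581.6 -369.3] -0.2 res [[0.6, 0.4], [-0.1, 0.1], [-0.6, -0.5]]
[[623.0, -370.5, 75.0], [538.5, -368.7, 75.0]]
[[-0.    -0.971  0.239]
 [-0.001  0.239  0.971]
 [-1.     0.    -0.001]]
```

```bash
cat > go.py <<'E'
# go.py x y z phi : tool-axis shifts (after the turn) to reach a TCP target with jaw axis at phi deg
import sys; from h import *
from scipy.spatial.transform import Rotation as T
s=status.state();R=T.from_euler("xyz",s["tcp_rot"]).as_matrix()
phi=np.degrees(np.arctan2(R[1,2],R[0,2]))
a=[float(v) for v in sys.argv[1:]]
print("t",round(s["t"],1),"tcp",np.round(s["eef_pos"],1),"phi",round(phi,2),"F",np.round(s["ft_force"],1),"open",round(s["opening"],3))
for i in range(0,len(a),4):
    x,y,z,p=a[i:i+4];dphi=(phi-p+90)%180-90
    ph=np.radians(phi-dphi);d=np.array([x,y,z])-s["eef_pos"]
    print("turn",round(dphi,2),"dx",round(-d[2],1),"dy",round(-d[0]*np.sin(ph)+d[1]*np.cos(ph),1),"dz",round(d[0]*np.cos(ph)+d[1]*np.sin(ph),1))
E
python3 go.py 592 246 120 85.5
```

```text
t 0.1 tcp [149.  606.8 225.1] phi 76.2 F [-0.6 -0.3  0.5] open 1.003
turn -9.3 dx 105.1 dy -470.0 dz -324.9
```

Emit:
apply_moves --pt "1 0 0 0 -4.65" --pt "1 0 0 0 -4.65" --pt "1 0 -39.2 -27.1 0" --pt "1 0 -39.2 -27.1 0" --pt "1 0 -39.2 -27.1 0" --pt "1 0 -39.2 -27.1 0" --pt "1 0 -39.2 -27.1 0" --pt "1 0 -39.2 -27.1 0" --pt "1 0 -39.2 -27.1 0" --pt "1 0 -39.2 -27.1 0"

```text
t: 1.1
eef_pos: [445.9, 364.7, 225.5]
tcp_rot: [1.874, 1.57, -2.917]
ft_force: [0.6, 0.7, 0.1]
opening: 0.215
```

Emit:
apply_moves --pt "1 0 -39.2 -27.1 0" --pt "1 0 -39.2 -27.1 0" --pt "1 0 -39.2 -27.1 0" --pt "1 0 -39.2 -27.1 0" --pt "1 35 0 0 0" --pt "1 35 0 0 0" --pt "1 35 0 0 0" --pt "1 0 0 0 0" --pt "1 0 0 0 0"

```text
t: 2.0
eef_pos: [592.6, 246.0, 121.0]
tcp_rot: [1.816, 1.57, -2.975]
ft_force: [0.6, 0.1, 1.2]
opening: 0.008
```

```bash
python3 go.py 592 246 54 85.5
```

```text
t 2.0 tcp [592.6 246.  121. ] phi 85.51 F [0.6 0.1 1.2] open 0.008
turn 0.01 dx 67.0 dy 0.6 dz -0.1
```

Emit:
apply_moves --pt "1 30 0 0 0" --pt "1 15 0 0 0" --pt "1 5 0 0 0" --pt "1 5 0 0 0" --pt "1 5 0 0 0" --pt "1 4 0 0 0" --pt "1 2 0 0 0" --pt "1 1 0 0 0" --pt "1 0 0 0 0"

```text
t: 2.9
eef_pos: [592.2, 246.2, 54.4]
tcp_rot: [0.897, 1.57, 2.389]
ft_force: [-5.1, 0.3, 6.2]
opening: 0.001
```

Emit:
apply_moves --pt "1 1 0 0 0" --pt "1 1 0 0 0" --pt "1 1 0 0 0" --pt "1 0 0 0 0"

```text
t: 3.3
eef_pos: [592.2, 246.2, 53.2]
tcp_rot: [-0.758, 1.57, 0.734]
ft_force: [-11.4, -0.5, 22.3]
opening: 0.003
```

```bash
python3 - <<'E'
from h import *
S=cam("scene");W=cam("wrist")
a=cv2.resize(S[0][150:260,270:440],(528,342),interpolation=2);b=cv2.resize(W[0],(456,342))
cv2.imwrite("pics/t.png",np.hstack([a[:,:344],b])[...,::-1]);print(status.state()["ft_force"])
E
```

```text
[-10.35161025  -1.52787012  21.48547303]
```

View pics/t.png

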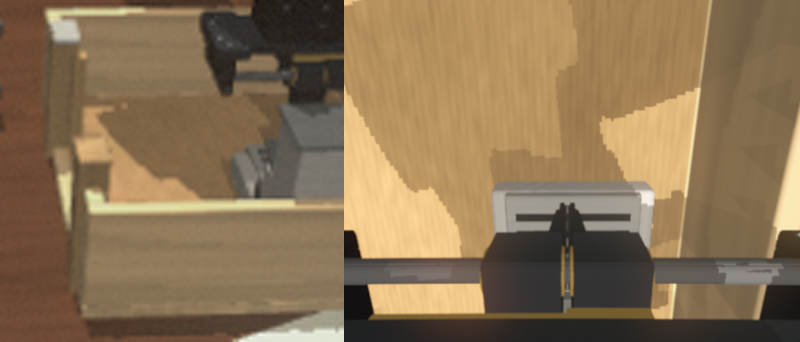

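Emit:
apply_moves --pt "1 0 0 0 0" --pt "1 0 0 0 0" --pt "1 0 0 0 0" --pt "1 -10 0 0 0" --pt "1 -20 0 0 0" --pt "1 -40 0 0 0" --pt "1 -40 0 0 0" --pt "1 -40 0 0 0" --pt "0 0 0 0 8.58" --pt "0 0 0 0 8.58"

```text
t: 4.4
eef_pos: [593.1, 246.1, 202.9]
tcp_rot: [-0.904, 1.567, 0.283]
ft_force: [-0.3, 0.0, -0.7]
opening: 0.12
```

Emit:
apply_moves --pt "0 0 0 0 8.58" --pt "0 0 0 0 8.58" --pt "0 0 0 0 8.58" --pt "0 0 0 0 8.58" --pt "0 0 0 0 8.58" --pt "0 0 0 0 8.58" --pt "0 0 0 0 8.58" --pt "0 0 0 0 8.58" --pt "0 0 0 0 8.58" --pt "0 0 0 0 0"

```text
t: 5.4
eef_pos: [592.7, 245.9, 201.1]
tcp_rot: [0.458, 1.57, 0.301]
ft_force: [-0.5, -0.8, -0.1]
opening: 0.958
```

```bash
python3 go.py 423.5 -77.5 200 -8.9
```

```text
t 5.4 tcp [592.7 245.9 201.1] phi -9.01 F [-0.5 -0.8 -0.1] open 0.958
turn -0.11 dx 1.1 dy -345.7 dz -117.2
```

Emit:
apply_moves --pt "0 0 -43.2 -14.65 0" --pt "0 0 -43.2 -14.65 0" --pt "0 0 -43.2 -14.65 0" --pt "0 0 -43.2 -14.65 0" --pt "0 0 -43.2 -14.65 0" --pt "0 0 -43.2 -14.65 0" --pt "0 0 -43.2 -14.65 0" --pt "0 0 -43.2 -14.65 0" --pt "0 0 0 0 0" --pt "0 0 0 0 0"

```text
t: 6.4
eef_pos: [423.5, -78.2, 201.1]
tcp_rot: [-0.033, 1.57, -0.188]
ft_force: [0.5, -0.1, 0.3]
opening: 1.0
```

```bash
python3 go.py 423.5 -77.5 86 -8.9; python3 - <<'E'
from h import *
W=cam("wrist");save(W[0],"w1.png",1.4)
print(-W[3].T@W[4],W[3].round(3).tolist())
# predicted gate top edge centreline ends & knuckle, px in 1.4x
print((proj(W,[(433.6,-13.5,106),(413.5,-141.6,106),(435.7,.5,102)])*1.4).round())
E
```

```text
t 6.4 tcp [423.5 -78.2 201.1] phi -8.83 F [ 0.5 -0.1  0.3] open 1.0
turn 0.07 dx 115.1 dy 0.7 dz -0.1
[436.00817927   1.6701838  360.30894667] [[0.988, -0.154, 0.001], [-0.148, -0.946, 0.287], [-0.043, -0.284, -0.958]]
[[350. 168.]
 [350. 379.]
 [350. 141.]]
```

View pics/w1.png

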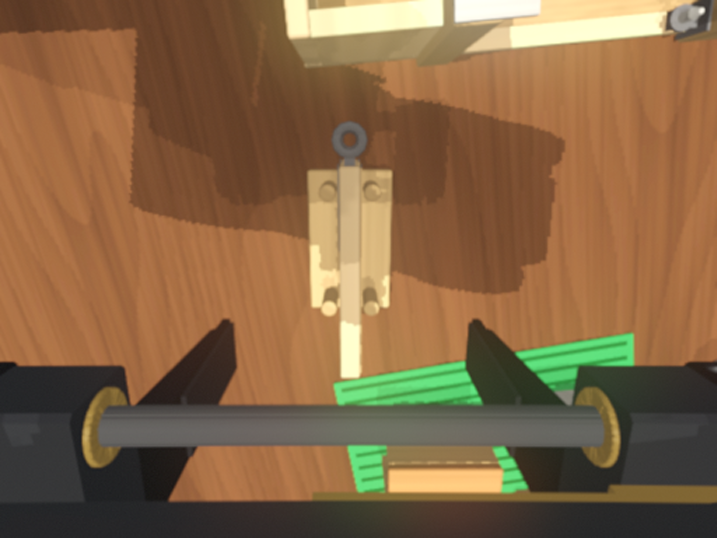

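Emit:
apply_moves --pt "0 35 0 0 0" --pt "0 35 0 0 0" --pt "0 25 0 0 0" --pt "0 15 0 0 0" --pt "0 5 0.5 0 0" --pt "1 0 0 0 0" --pt "1 0 0 0 0" --pt "1 0 0 0 0" --pt "1 0 0 0 0" --pt "1 0 0 0 0"

```text
t: 7.45
eef_pos: [423.6, -77.0, 86.1]
tcp_rot: [-0.079, 1.57, -0.234]
ft_force: [0.3, 0.8, -0.4]
opening: 0.639
```

Emit:
apply_moves --pt "1 0 0 0 0" --pt "1 0 0 0 0" --pt "1 -5 0 0 0" --pt "1 -15 0 0 0" --pt "1 -25 0 0 0" --pt "1 -15 0 0 0" --pt "1 0 0 0 0" --pt "1 0 0 0 3" --pt "1 0 0 0 3" --pt "1 0 0 0 0"

```text
t: 8.45
eef_pos: [423.2, -76.9, 145.0]
tcp_rot: [2.925, 1.57, 2.665]
ft_force: [0.4, -0.9, 0.4]
opening: 0.011
```

```bash
python3 go.py 643 -77 146 -15
```

```text
t 8.4 tcp [423.2 -76.9 145. ] phi -14.92 F [ 0.4 -0.9  0.4] open 0.011
turn 0.08 dx -1.0 dy 56.8 dz 212.4
```

Emit:
apply_moves --pt "0 0 0 0 -3" --pt "0 0 0 0 -3" --pt "0 0 0 0 0" --pt "0 0 0 0 0" --pt "0 0 0 0 0" --pt "0 0 0 0 0" --pt "0 0 0 0 0" --pt "0 0 0 0 0" --pt "0 0 0 0 0" --pt "0 0 0 0 0"

```text
t: 9.45
eef_pos: [423.5, -77.0, 145.6]
tcp_rot: [0.706, 1.571, 0.551]
ft_force: [-0.5, 0.8, 1.1]
opening: 0.786
```

```bash
python3 go.py 423.5 -77.5 86 -8.9; python3 - <<'E'
from h import *
W=cam("wrist");save(W[0][60:300],"w2.png",1.4)
print((proj(W,[(433.6,-13.5,106),(413.5,-141.6,106),(435.7,.5,102)])*1.4).round()-[0,84])
E
```

```text
t 9.4 tcp [423.5 -77.  145.6] phi -8.88 F [-0.5  0.8  1.1] open 0.786
turn 0.02 dx 59.6 dy -0.5 dz 0.1
[[350.  95.]
 [350. 352.]
 [350.  61.]]
```

View pics/w2.png

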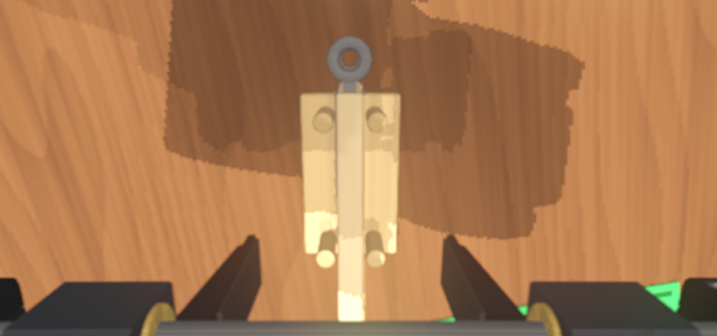

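The gate is undisturbed: the knuckle is at (349,60) and was predicted at (350,61). I lifted before the fingers had shut, so this time I'll wait for them to close.

Emit:
apply_moves --pt "0 25 0 0 0" --pt "0 20 0 0 0" --pt "0 10 0 0 0" --pt "0 4.5 0 0 0" --pt "1 0 0 0 0" --pt "1 0 0 0 0" --pt "1 0 0 0 0" --pt "1 0 0 0 0" --pt "1 0 0 0 0" --pt "1 0 0 0 0"

```text
t: 10.5
eef_pos: [423.5, -77.0, 86.3]
tcp_rot: [0.091, 1.57, -0.064]
ft_force: [0.1, 0.5, 0.3]
opening: 0.55
```

Emit:
apply_moves --pt "1 0 0 0 0" --pt "1 0 0 0 0" --pt "1 0 0 0 0" --pt "1 0 0 0 0" --pt "1 0 0 0 0" --pt "1 0 0 0 0" --pt "1 0 0 0 0"

```text
t: 11.2
eef_pos: [423.4, -77.0, 86.1]
tcp_rot: [2.367, 1.571, 2.212]
ft_force: [0.1, 0.2, -0.6]
opening: 0.129
```

Emit:
apply_moves --pt "1 0 0 0 0" --pt "1 -5 0 0 0" --pt "1 -15 0 0 0" --pt "1 -15 0 0 0" --pt "1 -15 0 0 0" --pt "1 0 0 0 3" --pt "1 0 0 0 3" --pt "1 0 0 0 0" --pt "1 0 0 0 0"

```text
t: 12.1
eef_pos: [423.4, -76.9, 136.2]
tcp_rot: [2.005, 1.571, 1.747]
ft_force: [-0.5, -0.4, -1.7]
opening: 0.124
```

```bash
python3 go.py 643 -77 120 -15
```

```text
t 12.1 tcp [423.4 -76.9 136.2] phi -14.79 F [-0.5 -0.4 -1.7] open 0.124
turn 0.21 dx 16.2 dy 56.8 dz 212.2
```

Emit:
apply_moves --pt "1 0 11.4 42.4 0" --pt "1 0 11.4 42.4 0" --pt "1 3 11.4 42.4 0" --pt "1 6 11.4 42.4 0" --pt "1 6 11.4 42.4 0" --pt "1 0 0 0 0" --pt "1 0 0 0 0" --pt "1 0 0 0 0"

```text
t: 12.9
eef_pos: [642.0, -76.2, 120.9]
tcp_rot: [-3.129, 1.569, 2.895]
ft_force: [0.6, 0.5, -1.7]
opening: 0.124
```

```bash
python3 go.py 643 -37 120 -15; python3 - <<'E'
from h import *
W=cam("wrist");save(W[0][:240],"w3.png",1.5)
import pickle;pickle.dump(W,open("w3.pkl","wb"))
T=cam("top");pickle.dump(T,open("top3.pkl","wb"))
print((proj(W,[(664,39.6,108),(664,39.6,40)])*1.5).round())
E
```

```text
t 12.9 tcp [642.  -76.2 120.9] phi -14.84 F [ 0.6  0.5 -1.7] open 0.124
turn 0.16 dx 0.9 dy 38.1 dz -9.2
[[348.  27.]
 [356.  64.]]
```

View pics/w3.png

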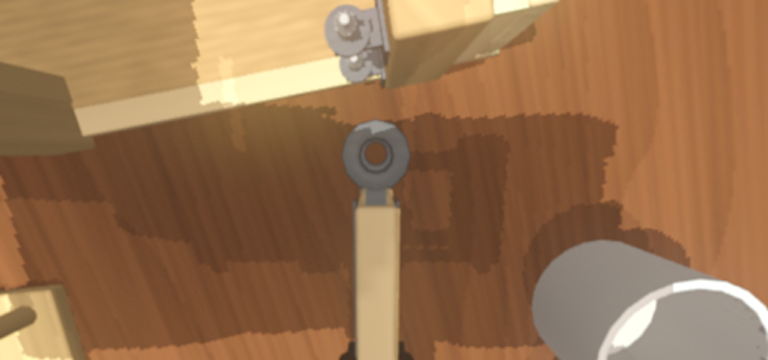

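```bash
python3 - <<'E'
from h import *
import pickle
W=pickle.load(open("w3.pkl","rb"))
im=W[0][0:136,200:290]
g=cv2.resize(im[:62,:,::-1],None,fx=8,fy=8,interpolation=cv2.INTER_CUBIC);g2=cv2.resize(im[75:136,:,::-1],None,fx=6,fy=6,interpolation=cv2.INTER_CUBIC)
cv2.imwrite("pics/z.png",g)
# predictions in 8x crop px for hinge (664,39.6)
Q=lambda X:((proj(W,X)-[200,0]+.5)*8-.5).round().tolist()
print(Q([(664,39.6,z) for z in(92,108,24,40)]))
# knuckle top
k=np.array([(376,155)])/1.5
print(at(W,k,136.8),at(W,np.array([(376,153)])/1.5,[120.8]))
E
```

```text
[[272.0, 208.0], [258.0, 150.0], [310.0, 372.0], [303.0, 342.0]]
[[6.62833154e+02 1.66410627e-01 1.36800000e+02]] [[6.62936230e+02 5.64337449e-01 1.20800000e+02]]
```

View pics/z.png

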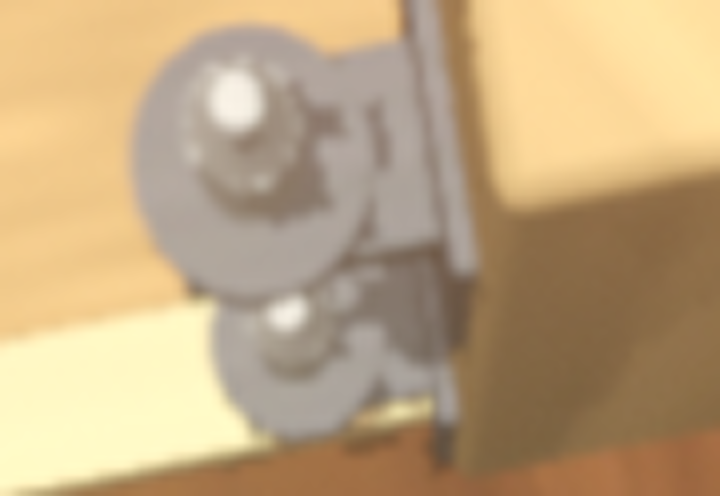

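```bash
python3 - <<'E'
from h import *
import pickle
W=pickle.load(open("w3.pkl","rb"))
q=lambda u:(np.array(u,float)+.5)/8-.5+[200,0]
print(at(W,q([(251,163),(236,102),(286,312),(300,350)]),[92,108,40,24]).round(1))
print(np.array([642-.0,-76.2])+79*np.array([np.sin(np.radians(14.84)),np.cos(np.radians(14.84))]))
im=W[0][75:136,205:295];cv2.imwrite("pics/k.png",cv2.resize(im[...,::-1],None,fx=8,fy=8,interpolation=cv2.INTER_CUBIC))
E
```

```text
[[663.4  42.5  92. ]
 [663.4  42.3 108. ]
 [663.2  42.2  40. ]
 [663.6  41.6  24. ]]
[6.62233533e+02 1.64940640e-01]
```

View pics/k.png

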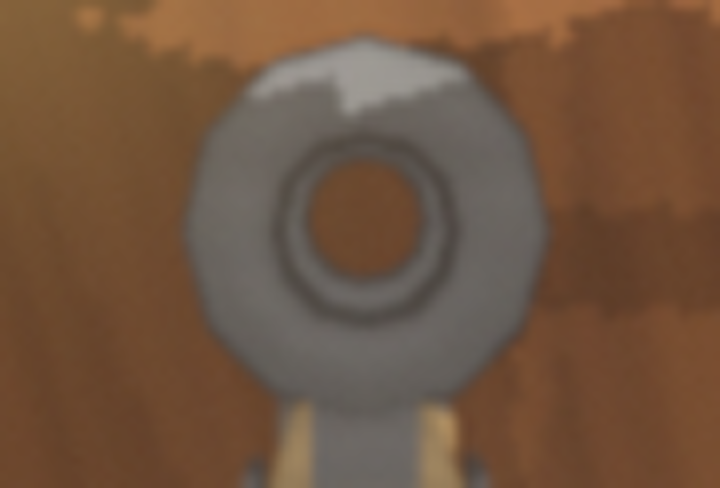

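Emit:
apply_moves --pt "1 0 10 -2.5 0" --pt "1 0 10 -2.5 0" --pt "1 0 10 -2.5 0" --pt "1 0 6 -1.6 0" --pt "1 0 4.9 -1 0" --pt "1 0 0 0 0" --pt "1 0 0 0 0" --pt "1 6 0 0 0" --pt "1 0 0 0 0" --pt "1 0 0 0 0"

```text
t: 14.0
eef_pos: [643.6, -34.4, 114.7]
tcp_rot: [3.083, 1.57, 2.823]
ft_force: [-0.9, 0.4, -2.4]
opening: 0.123
```

```bash
python3 go.py 653 -34 120 -15; python3 - <<'E'
from h import *
W=cam("wrist");im=W[0][60:150,190:310];cv2.imwrite("pics/k2.png",cv2.resize(im[...,::-1],None,fx=6,fy=6,interpolation=cv2.INTER_CUBIC))
Q=lambda X:((proj(W,X)-[190,60]+.5)*6-.5).round().tolist()
print(Q([(663.4,42.3,108),(663.4,42.3,130.6),(663.4,42.3,92)]))
E
```

```text
t 14.0 tcp [643.6 -34.4 114.7] phi -14.9 F [-0.9  0.4 -2.4] open 0.123
turn 0.1 dx -5.3 dy 2.9 dz 9.0
[[353.0, 258.0], [351.0, 261.0], [354.0, 256.0]]
```

View pics/k2.png

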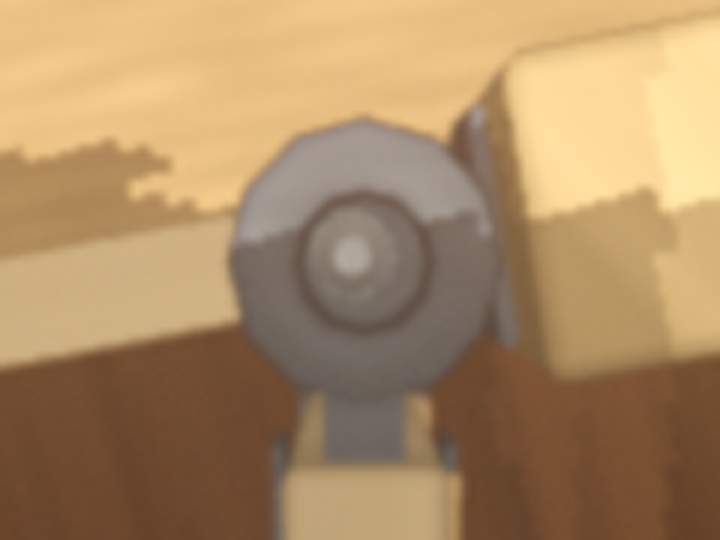

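Emit:
apply_moves --pt "1 0 0 -1.1 0" --pt "1 0 0 0 0" --pt "1 3 0 0 0" --pt "1 3 0 0 0" --pt "1 3 0 0 0" --pt "1 2 0 0 0" --pt "1 0 0 0 0"

```text
t: 14.75
eef_pos: [642.5, -33.9, 103.7]
tcp_rot: [3.123, 1.57, 2.863]
ft_force: [-0.9, 0.0, -1.4]
opening: 0.122
```

Emit:
apply_moves --pt "1 3 0 0 0" --pt "1 3 0 0 0" --pt "1 2 0 0 0" --pt "1 1 0 0 0" --pt "1 1 0 0 0" --pt "1 0 0 0 0"

```text
t: 15.35
eef_pos: [642.6, -33.9, 94.0]
tcp_rot: [2.617, 1.571, 2.357]
ft_force: [-0.7, -0.8, -1.2]
opening: 0.123
```

Emit:
apply_moves --pt "1 1 0 0 0" --pt "1 0.5 0 0 0" --pt "1 0.5 0 0 0" --pt "1 0 0 0 0"

```text
t: 15.75
eef_pos: [642.7, -33.9, 92.2]
tcp_rot: [0.927, 1.571, 0.667]
ft_force: [0.9, 0.1, -2.5]
opening: 0.123
```

Emit:
apply_moves --pt "0.75 0 0 0 0" --pt "0.75 0 0 0 0" --pt "0.75 0 0 0 0" --pt "0.75 0 0 0 0" --pt "0.75 0 0 0 0"

```text
t: 16.25
eef_pos: [642.7, -33.9, 92.2]
tcp_rot: [0.727, 1.571, 0.468]
ft_force: [-0.6, -0.9, 0.7]
opening: 0.251
```

```bash
python3 go.py 642.5 -34 92 -15;python3 - <<'E'
from h import *
W=cam("wrist");im=W[0][60:240,150:370];cv2.imwrite("pics/k3.png",cv2.resize(im[...,::-1],None,fx=3,fy=3,interpolation=cv2.INTER_CUBIC))
Q=lambda X:((proj(W,X)-[150,60]+.5)*3-.5).round().tolist()
print(Q([(663.4,42.3,108),(663.4,32.3,108)]))
E
```

```text
t 16.2 tcp [642.7 -33.9  92.2] phi -14.88 F [-0.6 -0.9  0.7] open 0.251
turn 0.12 dx 0.2 dy -0.1 dz -0.1
[[302.0, 132.0], [320.0, 202.0]]
```

View pics/k3.png

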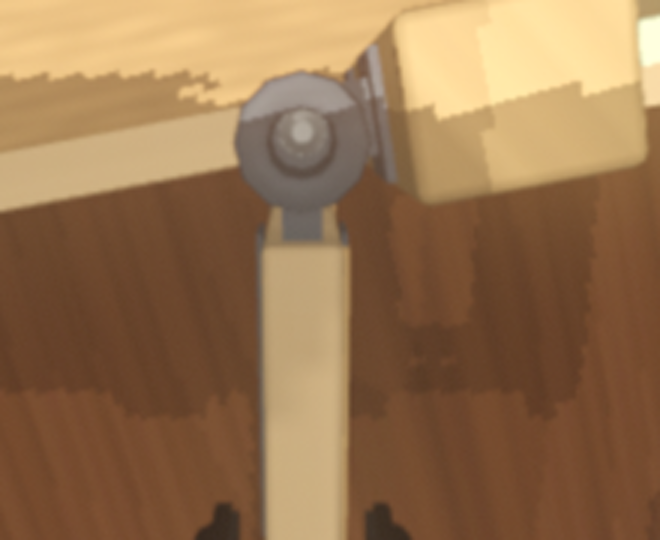

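Emit:
apply_moves --pt "0.75 0 0.2 -5.5 4" --pt "0.75 0 0.2 -5.5 4" --pt "0.75 0 0.2 -5.5 4" --pt "0.75 0 0.2 -5.5 4" --pt "0.75 0 0.2 -5.5 4" --pt "0.75 0 0.2 -5.5 4" --pt "0.75 0 0.2 -5.5 4" --pt "0.75 0 0.2 -5.5 4" --pt "0.75 0 0.2 -5.5 4" --pt "0.75 0 0.2 -5.5 4"

```text
t: 17.3
eef_pos: [598.3, -2.9, 92.2]
tcp_rot: [1.122, 1.571, 0.161]
ft_force: [-0.9, 0.5, -0.4]
opening: 0.251
```

```bash
python3 go.py 600.2 -5.5 92 -54.9
```

```text
t 17.3 tcp [598.3  -2.9  92.2] phi -55.05 F [-0.9  0.5 -0.4] open 0.251
turn -0.15 dx 0.2 dy 0.0 dz 3.2
```

Emit:
apply_moves --pt "0.75 0 0.2 -5.5 4" --pt "0.75 0 0.2 -5.5 4" --pt "0.75 0 0.2 -5.5 4" --pt "0.75 0 0.2 -5.5 4" --pt "0.75 0 0.2 -5.5 4" --pt "0.75 0 0.2 -5.5 4" --pt "0.75 0 0.2 -5.5 4" --pt "0.75 0 0.2 -5.5 4" --pt "0.75 0 0.2 -5.5 4" --pt "0.75 0 0.1 -3 3"

```text
t: 18.3
eef_pos: [584.3, 46.9, 92.2]
tcp_rot: [1.939, 1.571, 0.298]
ft_force: [0.4, -0.8, 0.2]
opening: 0.248
```

```bash
python3 go.py 584.6 48.4 92 -94.4
```

```text
t 18.3 tcp [584.3  46.9  92.2] phi -94.02 F [ 0.4 -0.8  0.2] open 0.248
turn 0.38 dx 0.2 dy 0.2 dz -1.5
```

Emit:
apply_moves --pt "0.75 0 0 -1.5 0" --pt "0.75 0 0 -1.5 0" --pt "0.75 0 0 -1.5 0" --pt "0.75 0 0 -1 0" --pt "0.75 0 0 -1 0" --pt "0.75 0 0 0 0"

```text
t: 18.9
eef_pos: [584.8, 53.1, 92.1]
tcp_rot: [2.613, 1.571, 0.975]
ft_force: [0.0, 0.2, -0.2]
opening: 0.248
```

Emit:
apply_moves --pt "0.75 0 0 -1 0" --pt "0.75 0 0 -0.7 0" --pt "0.75 0 0 -0.7 0" --pt "0.75 0 0 -0.7 0" --pt "0.75 0 0 0 0"

```text
t: 19.4
eef_pos: [584.9, 55.4, 92.0]
tcp_rot: [-0.226, 1.57, -1.864]
ft_force: [-0.6, -8.0, -0.8]
opening: 0.249
```

Emit:
apply_moves --pt "0.75 0 0 3 0" --pt "0.75 0 0 2 0" --pt "0.75 -20 0 0 0" --pt "0.75 -30 0 0 0" --pt "0.75 -45 0 0 0" --pt "0 -30 0 0 0" --pt "0 0 0 0 4.8" --pt "0 0 0 0 0" --pt "0 0 0 0 0"

```text
t: 20.3
eef_pos: [584.3, 51.2, 216.6]
tcp_rot: [-1.688, 1.57, 2.875]
ft_force: [-0.2, 0.9, -0.3]
opening: 0.53
```

```bash
python3 go.py 464.6 -266.7 210 -98.8
```

```text
t 20.3 tcp [584.3  51.2 216.6] phi -98.56 F [-0.2  0.9 -0.3] open 0.53
turn 0.24 dx 6.6 dy -69.7 dz 332.5
```

Emit:
apply_moves --pt "0 1 -9.9 47.5 0" --pt "0 1 -9.9 47.5 0" --pt "0 1 -9.9 47.5 0" --pt "0 1 -10 47.5 0" --pt "0 1 -10 47.5 0" --pt "0 1 -10 47.5 0" --pt "0 0.6 -10 47.5 0" --pt "0 0 0 0 0.2" --pt "0 0 0 0 0" --pt "0 0 0 0 0"

```text
t: 21.3
eef_pos: [465.7, -266.1, 210.0]
tcp_rot: [-2.281, 1.57, 2.278]
ft_force: [-0.2, 0.4, 0.0]
opening: 1.0
```

```bash
python3 go.py 464.6 -266.7 64 -98.8; python3 - <<'E'
from h import *
import pickle
T=cam("top");W=cam("wrist");pickle.dump((T,W),open("p4.pkl","wb"))
a=T[0].copy()
b=cv2.resize(a[110:300,190:430],(480,380),interpolation=2)
def box(C,f,hx,hy,z,s,o,img):
    c,s_=np.cos(np.radians(f[2])),np.sin(np.radians(f[2]))
    X=[(f[0]+c*x-s_*y,f[1]+s_*x+c*y,z) for x,y in((hx,hy),(hx,-hy),(-hx,-hy),(-hx,hy))]
    cv2.polylines(img,[np.int32((proj(C,X)-o)*s)],True,(255,0,0),1)
w=np.ascontiguousarray(cv2.resize(W[0],(507,380)))
for f,hx,hy,z in(((464.6,-266.7,-8.8),42,29,85),((581.2,-263.9,-1.5),21,25,97),((581.6,-369.3,-.2),42,28,15),((581.6,-369.3,-.2),42,.1,78)): box(W,f,hx,hy,z,.99,[0,0],w)
b=np.ascontiguousarray(b)[:,190:]
g=at(T,[(0,0)],0)
cv2.imwrite("pics/p4.png",np.hstack([b,w])[...,::-1])
E
```

```text
t 21.3 tcp [ 465.7 -266.1  210. ] phi -98.79 F [-0.2  0.4  0. ] open 1.0
turn 0.01 dx 146.0 dy -1.0 dz 0.7
```

View pics/p4.png

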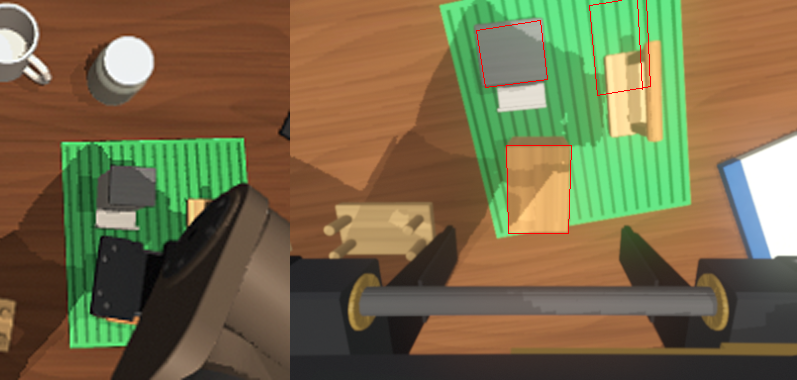

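```bash
python3 - <<'E'
from h import *
import pickle
T,W=pickle.load(open("p4.pkl","rb"))
q=lambda u:(np.array(u,float)-[290,0]+.5)/.99-.5
print(at(W,q([(606,54),(612,136),(655,41),(656,140)]),[15,15,74,74]).round(1))
w=W[0][30:150,300:390];cv2.imwrite("pics/p5.png",cv2.resize(w[...,::-1],None,fx=5,fy=5,interpolation=2))
E
```

```text
[[ 578.1 -353.8   15. ]
 [ 494.6 -352.9   15. ]
 [ 576.4 -382.8   74. ]
 [ 493.4 -380.    74. ]]
```

Emit:
apply_moves --pt "0 40 0 0 0" --pt "0 40 -1 0.7 0" --pt "0 35 0 0 0" --pt "0 20 0 0 0" --pt "0 11 0 0 0" --pt "1 0 0 0 0" --pt "1 0 0 0 0" --pt "1 0 0 0 0" --pt "1 0 0 0 0" --pt "1 0 0 0 0"

```text
t: 22.4
eef_pos: [464.7, -267.7, 65.2]
tcp_rot: [1.193, 1.57, -0.532]
ft_force: [0.4, 1.7, 1.4]
opening: 0.64
```

Emit:
apply_moves --pt "1 0 0 0 0" --pt "1 0 0 0 0" --pt "1 0 0 0 0" --pt "1 0 0 0 0"

```text
t: 22.8
eef_pos: [464.6, -267.6, 65.1]
tcp_rot: [1.304, 1.57, -0.421]
ft_force: [-0.2, 2.2, 7.3]
opening: 0.605
```

Emit:
apply_moves --pt "1 -5 0 0 0" --pt "1 -30 0 0 0" --pt "1 -35 0 0 0" --pt "1 -35 0 0 0" --pt "1 -35 0 0 -4.3" --pt "1 0 0 0 0" --pt "1 0 0 0 0"

```text
t: 23.5
eef_pos: [464.3, -267.5, 204.9]
tcp_rot: [1.032, 1.57, -0.62]
ft_force: [-0.1, 0.3, -1.8]
opening: 0.609
```

```bash
python3 go.py 507 281.5 205 -94.5
```

```text
t 23.5 tcp [ 464.3 -267.5  204.9] phi -94.62 F [-0.1  0.3 -1.8] open 0.609
turn -0.12 dx -0.1 dy -0.5 dz -550.7
```

Emit:
apply_moves --pt "1 0 0 -45 0" --pt "1 0 0 -45 0" --pt "1 0 0 -45 0" --pt "1 0 0 -45 0" --pt "1 0 0 -45 0" --pt "1 0 0 -45 0" --pt "1 0 0 -45 0" --pt "1 0 0 -45 0" --pt "1 0 0 -45 0" --pt "1 0 0 -45 0"

```text
t: 24.5
eef_pos: [499.6, 182.8, 203.0]
tcp_rot: [-1.268, 1.568, -2.92]
ft_force: [0.5, -0.2, -1.6]
opening: 0.609
```

Emit:
apply_moves --pt "1 0 0 -45 0" --pt "1 0 -0.5 -40 0" --pt "1 0 0 -15.7 -0.1" --pt "1 0 0 0 0" --pt "1 40 0 0 0" --pt "1 40 0 0 0" --pt "1 30 0 0 0" --pt "1 15 0 0 0" --pt "1 0 0 0 0"

```text
t: 25.4
eef_pos: [506.8, 279.4, 77.0]
tcp_rot: [-1.081, 1.565, -2.731]
ft_force: [0.4, 0.8, -0.3]
opening: 0.608
```

```bash
python3 go.py 507 281.5 72 -94.5
```

```text
t 25.4 tcp [506.8 279.4  77. ] phi -94.57 F [ 0.4  0.8 -0.3] open 0.608
turn -0.07 dx 5.0 dy 0.1 dz -2.1
```

Emit:
apply_moves --pt "1 0 0 0 0" --pt "1 2.5 0 0 0" --pt "1 2 0 0 0" --pt "1 0 0 0 0" --pt "1 0 0 0 0"

```text
t: 25.9
eef_pos: [508.0, 281.5, 75.4]
tcp_rot: [2.114, 1.57, 0.465]
ft_force: [-0.4, -0.4, -1.4]
opening: 0.609
```

Now at 75.4; the foot should touch near 72.

Emit:
apply_moves --pt "1 1.5 0 0 0" --pt "1 1 0 0 0" --pt "1 0.5 0 0 0" --pt "1 0 0 0 0" --pt "0.2 0 0 0 0" --pt "0.2 0 0 0 0" --pt "0.2 0 0 0 0" --pt "0.2 0 0 0 0" --pt "0.2 0 0 0 0"

```text
t: 26.8
eef_pos: [507.9, 281.4, 72.0]
tcp_rot: [3.077, 1.571, 1.428]
ft_force: [-0.1, -0.5, -0.5]
opening: 0.8
```

Emit:
apply_moves --pt "0.2 0 0 0 0" --pt "0.2 -20 0 0 0" --pt "0.2 -40 0 0 0" --pt "0.2 -40 0 0 0" --pt "0.2 -35 0 0 0" --pt "0 0 0 0 0" --pt "0 0 0 0 0" --pt "0 0 0 0 0"

```text
t: 27.6
eef_pos: [507.4, 281.2, 205.9]
tcp_rot: [-1.123, 1.569, -2.772]
ft_force: [0.4, 0.1, -1.3]
opening: 0.978
```

```bash
python3 go.py 581.2 -263.9 210 -91.5
```

```text
t 27.6 tcp [507.4 281.2 205.9] phi -94.48 F [ 0.4  0.1 -1.3] open 0.978
turn -2.98 dx -4.1 dy 88.0 dz 543.0
```

Emit:
apply_moves --pt "0 0 7.3 45.2 -3" --pt "0 0 7.3 45.2 0" --pt "0 0 7.3 45.2 0" --pt "0 0 7.3 45.2 0" --pt "0 0 7.3 45.2 0" --pt "0 0 7.3 45.2 0" --pt "0 0 7.3 45.2 0" --pt "0 0 7.3 45.2 0" --pt "0 0 7.3 45.2 0" --pt "0 0 7.3 45.2 0"

```text
t: 28.6
eef_pos: [566.4, -174.4, 205.5]
tcp_rot: [-2.016, 1.568, 2.67]
ft_force: [0.1, 0.0, 0.7]
opening: 0.998
```

Emit:
apply_moves --pt "0 0 7.3 45.2 0" --pt "0 0 7.3 45.2 0" --pt "0 0 0 0 0" --pt "0 0 0 0 0"

```text
t: 29.0
eef_pos: [578.4, -263.8, 205.1]
tcp_rot: [-2.148, 1.568, 2.537]
ft_force: [-1.0, -1.1, -0.3]
opening: 1.0
```

```bash
python3 go.py 581.2 -263.9 76 -91.5; python3 - <<'E'
from h import *
import pickle
W=cam("wrist");T=cam("top");pickle.dump((T,W),open("p6.pkl","wb"))
# perch tracking: mean px of bar/base? predicted pixel of grit roof centre and colour there
print(proj(W,[(581.2,-263.9,97)]).round())
w=W[0];
w=np.ascontiguousarray(cv2.resize(w,(507,380)))
def box(C,f,hx,hy,z,img):
    c,s=np.cos(np.radians(f[2])),np.sin(np.radians(f[2]))
    X=[(f[0]+c*x-s*y,f[1]+s*x+c*y,z) for x,y in((hx,hy),(hx,-hy),(-hx,-hy),(-hx,hy))]
    cv2.polylines(img,[np.int32(proj(C,X)*.99)],True,(255,0,0),1)
box(W,(581.2,-263.9,-1.5),21,25,97,w)
b=cv2.resize(T[0][115:290,75:235],(290,317),interpolation=2);b=np.vstack([b,np.zeros((63,290,3),np.uint8)])
cv2.imwrite("pics/p6.png",np.hstack([b,w])[...,::-1])
E
```

```text
t 29.0 tcp [ 578.4 -263.8  205.1] phi -91.58 F [-1.  -1.1 -0.3] open 1.0
turn -0.08 dx 129.1 dy 2.8 dz 0.0
[[250. 194.]]
```

View pics/p6.png

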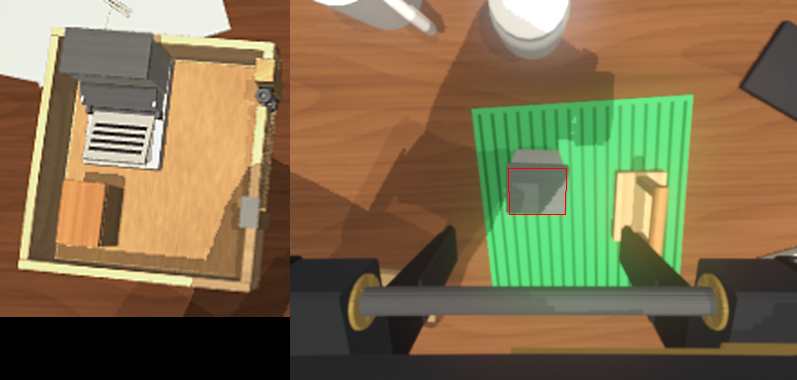

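```bash
python3 - <<'E'
from h import *
import pickle
T,W=pickle.load(open("p6.pkl","rb"))
q=lambda u:(np.array(u,float)-[290,0]+.5)/.99-.5
print(at(W,q([(615,172),(614,241),(666,171),(653,179),(667,188)]),[15,15,15,70,70]).round(1))
X=[(536+x,-381+y,15) for x,y in((42,28),(-42,28),(-42,-28),(42,-28))]+[(578,-382,75),(494,-380,75)]
print((proj(W,X)*.99+[290,0]).round())
E
```

```text
[[ 578.  -350.2   15. ]
 [ 493.7 -352.5   15. ]
 [ 577.6 -406.8   15. ]
 [ 583.2 -373.2   70. ]
 [ 574.  -387.1   70. ]]
[[618. 172.]
 [614. 241.]
 [662. 240.]
 [668. 171.]
 [664. 185.]
 [655. 266.]]
```

Emit:
apply_moves --pt "0 40 2.8 0 0" --pt "0 40 0 0 0" --pt "0 30 0 0 0" --pt "0 19 0 0 0" --pt "0 0 0 0 0" --pt "1 0 0 0 0" --pt "1 0 0 0 0" --pt "1 0 0 0 0" --pt "1 0 0 0 0" --pt "1 0 0 0 0"

```text
t: 30.1
eef_pos: [582.0, -263.4, 78.6]
tcp_rot: [1.183, 1.57, -0.414]
ft_force: [1.1, -0.2, -0.6]
opening: 0.635
```

Emit:
apply_moves --pt "1 0 0 0 0" --pt "1 0 0 0 0" --pt "1 0 0 0 0" --pt "1 0 0 0 0" --pt "1 0 0 0 0"

```text
t: 30.6
eef_pos: [582.0, -263.4, 78.2]
tcp_rot: [1.532, 1.571, -0.065]
ft_force: [-0.6, 0.6, 2.6]
opening: 0.526
```

Emit:
apply_moves --pt "1 -5 0 0 0" --pt "1 -30 0 0 0" --pt "1 -35 0 0 0" --pt "1 -35 0 0 0" --pt "1 -35 0 0 2.9" --pt "1 0 0 0 0" --pt "1 0 0 0 0"

```text
t: 31.3
eef_pos: [581.7, -263.3, 218.2]
tcp_rot: [1.192, 1.57, -0.455]
ft_force: [0.2, 0.1, -2.4]
opening: 0.526
```

```bash
python3 go.py 620 127 218 -94.5
```

```text
t 31.3 tcp [ 581.7 -263.3  218.2] phi -94.35 F [ 0.2  0.1 -2.4] open 0.526
turn 0.15 dx 0.2 dy 7.5 dz -392.1
```

Emit:
apply_moves --pt "1 0 0.8 -43.6 0.1" --pt "1 0 0.8 -43.6 0" --pt "1 0 0.8 -43.6 0" --pt "1 0 0.8 -43.6 0" --pt "1 0 0.8 -43.6 0" --pt "1 0 0.8 -43.6 0" --pt "1 0 0.8 -43.6 0" --pt "1 0 0.8 -43.6 0" --pt "1 0 0.8 -43.3 0" --pt "1 0 0 0 0"

```text
t: 32.3
eef_pos: [618.8, 131.5, 215.9]
tcp_rot: [-1.716, 1.568, 2.923]
ft_force: [-0.7, -0.4, -3.4]
opening: 0.53
```

Emit:
apply_moves --pt "1 0 0 0 0" --pt "1 40 0 0 0" --pt "1 40 0 0 0" --pt "1 30 0 0 0" --pt "1 15 0 0 0" --pt "1 4 0 0 0" --pt "1 0 0 0 0" --pt "1 0 0 0 0" --pt "1 0 0 0 0"

```text
t: 33.2
eef_pos: [620.2, 127.0, 90.5]
tcp_rot: [1.779, 1.568, 0.13]
ft_force: [0.2, -0.7, -1.9]
opening: 0.528
```

```bash
python3 go.py 620 127 85.2 -94.5
```

```text
t 33.2 tcp [620.2 127.   90.5] phi -94.48 F [ 0.2 -0.7 -1.9] open 0.528
turn 0.02 dx 5.3 dy -0.2 dz -0.0
```

Emit:
apply_moves --pt "1 2.5 0 0 0" --pt "1 1.5 0 0 0" --pt "1 1 0 0 0" --pt "1 0 0 0 0" --pt "0.25 0 0 0 0" --pt "0.25 0 0 0 0" --pt "0.25 0 0 0 0" --pt "0.25 0 0 0 0" --pt "0.25 0 0 0 0" --pt "0.25 0 0 0 0"

```text
t: 34.2
eef_pos: [619.6, 127.0, 84.0]
tcp_rot: [-2.444, 1.571, 2.191]
ft_force: [-1.0, -0.7, 0.1]
opening: 0.755
```

Emit:
apply_moves --pt "0.25 -20 0 0 0" --pt "0.25 -40 0 0 0" --pt "0.25 -40 0 0 0" --pt "0.25 -35 0 0 0" --pt "0.25 0 0 0 2" --pt "0.25 0 0 0 0"

```text
t: 34.8
eef_pos: [619.7, 127.0, 220.0]
tcp_rot: [1.826, 1.569, 0.142]
ft_force: [0.0, -0.1, -1.3]
opening: 0.753
```

```bash
python3 go.py 536 -380.5 210 -89; python3 - <<'E'
from h import *
E
```

```text
t 34.8 tcp [619.7 127.  220. ] phi -96.51 F [ 0.  -0.1 -1.3] open 0.753
turn -7.51 dx 10.0 dy -92.6 dz 506.0
```

Emit:
apply_moves --pt "0.4 0 0 0 -7.5" --pt "0.4 1 -8.4 46 0" --pt "0.4 1 -8.4 46 0" --pt "0.4 1 -8.4 46 0" --pt "0.4 1 -8.4 46 0" --pt "0.4 1 -8.4 46 0" --pt "0.4 1 -8.4 46 0" --pt "0.4 1 -8.4 46 0" --pt "0.4 1 -8.4 46 0" --pt "0.4 1 -8.4 46 0"

```text
t: 35.8
eef_pos: [550.5, -290.0, 208.9]
tcp_rot: [-2.252, 1.569, 2.479]
ft_force: [0.0, 0.2, 0.2]
opening: 0.601
```

Emit:
apply_moves --pt "0.4 1 -8.4 46 0" --pt "0.4 0 -8.4 46 0" --pt "0.4 0 0 0 0" --pt "0.4 0 0 0 0" --pt "0.4 0 0 0 0"

```text
t: 36.3
eef_pos: [536.3, -379.5, 208.3]
tcp_rot: [-2.481, 1.569, 2.25]
ft_force: [0.0, -0.3, -0.1]
opening: 0.601
```

```bash
python3 go.py 536 -380.5 63 -89; python3 - <<'E'
from h import *
import pickle
W=cam("wrist");T=cam("top");pickle.dump((T,W),open("p7.pkl","wb"))
w=np.ascontiguousarray(cv2.resize(W[0],(507,380)))
for hx,hy,z in((42,28,15),(42,7,71)):
    c,s=np.cos(np.radians(1)),np.sin(np.radians(1))
    X=[(536+c*x-s*y,-380.5+s*x+c*y,z) for x,y in((hx,hy),(hx,-hy),(-hx,-hy),(-hx,hy))]
    cv2.polylines(w,[np.int32(proj(W,X)*.99)],True,(255,0,0),1)
b=cv2.resize(T[0][115:290,75:235],(290,317),interpolation=2);b=np.vstack([b,np.zeros((63,290,3),np.uint8)])
cv2.imwrite("pics/p7.png",np.hstack([b,w])[...,::-1])
E
```

```text
t 36.3 tcp [ 536.3 -379.5  208.3] phi -88.92 F [ 0.  -0.3 -0.1] open 0.601
turn 0.08 dx 145.3 dy -0.3 dz 1.0
```

View pics/p7.png

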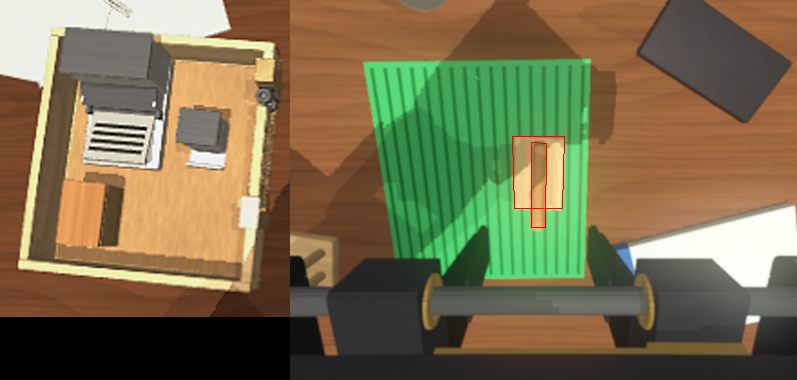

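Emit:
apply_moves --pt "0.4 40 0 1 0" --pt "0.4 40 0 0 0" --pt "0.4 35 0 0 0" --pt "0.4 20 0 0 0" --pt "0.4 10 0 0 0" --pt "1 0 0 0 0" --pt "1 0 0 0 0" --pt "1 0 0 0 0" --pt "1 0 0 0 0" --pt "1 0 0 0 0"

```text
t: 37.4
eef_pos: [536.5, -381.7, 64.8]
tcp_rot: [0.897, 1.57, -0.656]
ft_force: [-0.5, -0.3, -0.3]
opening: 0.234
```

Emit:
apply_moves --pt "1 0 0 0 0" --pt "1 0 0 0 0" --pt "1 0 0 0 0" --pt "1 0 0 0 0" --pt "1 0 0 0 0"

```text
t: 37.9
eef_pos: [536.3, -381.6, 64.3]
tcp_rot: [1.337, 1.571, -0.216]
ft_force: [-1.3, 1.1, 5.7]
opening: 0.143
```

Emit:
apply_moves --pt "1 -5 0 0 0" --pt "1 -30 0 0 0" --pt "1 -35 0 0 0" --pt "1 -35 0 0 0" --pt "1 -35 0 0 5.5" --pt "1 0 0 0 0" --pt "1 0 0 0 0"

```text
t: 38.6
eef_pos: [536.2, -381.5, 204.2]
tcp_rot: [1.079, 1.57, -0.569]
ft_force: [-0.4, -0.4, -2.2]
opening: 0.14
```

```bash
python3 go.py 498.6 177 204 -94.5
```

```text
t 38.6 tcp [ 536.2 -381.5  204.2] phi -94.43 F [-0.4 -0.4 -2.2] open 0.14
turn 0.07 dx 0.2 dy -81.3 dz -553.8
```

Emit:
apply_moves --pt "1 0 -6.3 -42.6 0" --pt "1 0 -6.3 -42.6 0" --pt "1 0 -6.3 -42.6 0" --pt "1 0 -6.3 -42.6 0" --pt "1 0 -6.3 -42.6 0" --pt "1 0 -6.3 -42.6 0" --pt "1 0 -6.3 -42.6 0" --pt "1 0 -6.3 -42.6 0" --pt "1 0 -6.3 -42.6 0" --pt "1 0 -6.2 -42.6 0"

```text
t: 39.6
eef_pos: [505.8, 49.7, 202.5]
tcp_rot: [-1.568, 1.568, 3.068]
ft_force: [1.3, 0.4, -1.2]
opening: 0.139
```

Emit:
apply_moves --pt "1 0 -6.2 -42.6 0" --pt "1 0 -6.2 -42.6 0" --pt "1 0 -6.2 -42.6 0" --pt "1 0 0 0 0" --pt "1 40 0 0 0" --pt "1 40 0 0 0" --pt "1 30 0 0 0" --pt "1 15 0 0 0" --pt "1 0 0 0 0" --pt "1 0 0 0 0"

```text
t: 40.6
eef_pos: [498.0, 176.5, 78.6]
tcp_rot: [-1.307, 1.569, -2.956]
ft_force: [-0.1, 0.2, -0.5]
opening: 0.136
```

```bash
python3 go.py 498.6 177 71.3 -94.5
```

```text
t 40.6 tcp [498.  176.5  78.6] phi -94.47 F [-0.1  0.2 -0.5] open 0.136
turn 0.03 dx 7.3 dy 0.5 dz -0.6
```

Emit:
apply_moves --pt "1 4 0 0 0" --pt "1 2 0 0 0" --pt "1 1 0 0 0" --pt "1 0.5 0 0 0" --pt "1 0 0 0 0" --pt "0.65 0 0 0 0" --pt "0.65 0 0 0 0" --pt "0.65 0 0 0 0" --pt "0.65 0 0 0 0" --pt "0.65 0 0 0 0"

```text
t: 41.6
eef_pos: [498.3, 176.9, 71.6]
tcp_rot: [2.296, 1.571, 0.647]
ft_force: [0.3, 0.4, -0.7]
opening: 0.351
```

Emit:
apply_moves --pt "0.65 -20 0 0 0" --pt "0.65 -40 0 0 0" --pt "0.65 -40 0 0 0" --pt "0.65 -45 0 0 0" --pt "0.65 0 0 45 0" --pt "0.65 0 0 45 0" --pt "0.65 0 0 45 0" --pt "0.65 0 0 45 0" --pt "0.65 0 0 45 0" --pt "0.65 0 0 45 0"

```text
t: 42.6
eef_pos: [476.7, -94.0, 216.7]
tcp_rot: [1.622, 1.57, -0.026]
ft_force: [0.8, 0.8, 0.5]
opening: 0.351
```

Emit:
apply_moves --pt "0.65 0 0 45 0" --pt "0.65 0 0 0 0" --pt "0.65 0 0 0 0"

```text
t: 42.9
eef_pos: [473.4, -137.9, 216.4]
tcp_rot: [-2.469, 1.57, 2.163]
ft_force: [-0.9, 0.2, -0.8]
opening: 0.35
```

```bash
python3 go.py 498.6 177 71.3 -94.5; python3 - <<'E'
from h import *
T=cam("top");S=cam("scene")
P=np.array([585.3,195]);c,s=np.cos(np.radians(-4.5)),np.sin(np.radians(-4.5))
ax=lambda C,x,y,z,img,o,k:cv2.polylines(img,[np.int32((proj(C,[(P[0]+c*a-s*b,P[1]+s*a+c*b,z) for a,b in zip(x,y)])-o)*k)],True,(255,0,0),1)
t=np.ascontiguousarray(cv2.resize(T[0][120:290,80:235],None,fx=3,fy=3,interpolation=2))
ax(T,[-54,76,76,-54],[-140,-140,-152,-152],112,t,[80,120],3)
g=np.ascontiguousarray(cv2.resize(S[0][140:255,270:390],None,fx=2.7,fy=2.7,interpolation=2))
ax(S,[-54,76,76,-54],[-140,-140,-152,-152],112,g,[270,140],2.7)
h=max(t.shape[0],g.shape[0]);pad=lambda a:np.vstack([a,np.zeros((h-len(a),a.shape[1],3),np.uint8)])
cv2.imwrite("pics/f.png",np.hstack([pad(t),pad(g)])[...,::-1])
E
```

```text
t 42.9 tcp [ 473.4 -137.9  216.4] phi -94.62 F [-0.9  0.2 -0.8] open 0.35
turn -0.12 dx 145.1 dy 0.5 dz -315.9
```

View pics/f.png

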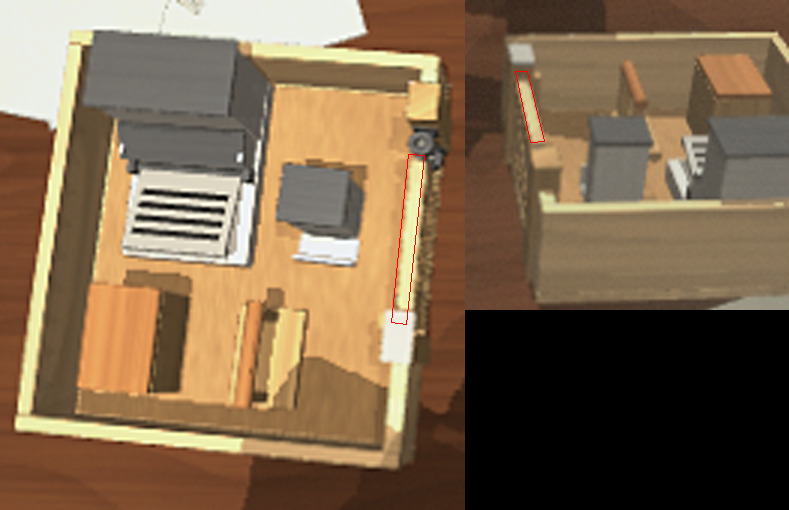

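```bash
python3 -c "
from h import *
print(np.round(status.state()['qvel'],3)); print(env.job_done())"
```

```text
[ 0.017 -0.003  0.001  0.    -0.003 -0.002]
the job is handed in; nothing more can be done
None
```

The job is handed in at about 43 s of robot time, with all parts of the task done; no verdict was reported. I judged these results from the camera images and the measured forces.

- **Feeder:** I pressed the treadle until the upward force rose from 6 N to 22 N in 1.2 mm, which means it was on its stop. I held it there about 0.7 s. The last picture shows it back up.
- **Gate:** I hung it while open at about 75° and lowered it to seated height. The pin tip then showed flush with the top of the upper knuckle. I swung it shut until it pushed back with 8 N at the stop. In the last top and scene pictures it lies on the predicted shut outline, with the keeper over its free corner.
- **Pieces:** The hut, grit box and perch were on the mat; the drinker was absent. All three stand upright on the pen's floor in the last pictures. The perch was knocked about 45 mm aside during the run, so I measured it again before picking it up.
- **Mug and jar:** I did not go near either one, but I did not measure them again at the end.

One thing went wrong on the way: my first try at gripping the gate lifted before the fingers had closed. A picture showed the gate had not moved, and the second try held.

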